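# Shut the candy box and slide its catch into the notch

## Robot

A 6-joint arm with a two-finger parallel gripper is mounted at the origin on the work surface. World frame = base frame: x ahead of the robot, y to its left, z up, the work surface at z = 0. Lengths are in m, angles in rad, forces in N, time in s.
With the tool pointing down it reaches from about 0.275 to 0.825 m from the base axis. Payload 5.2 kg.
Tool frame: the origin (TCP) lies at the very end of the fingers, on their centre line; the grasp point (between the pads) lies 19 mm behind it; z points along the fingers, y is the direction in which the jaws open and shut (so a half turn about z gives the same grasp; the last joint's range is limited). The gripper opens to 93 mm and grips with 3 to 60 N. Pads are 15 mm wide; open, the fingers measure 128 mm over their backs; the gripper's body (75 mm by 188 mm) begins 65 mm behind the grasp point.
Start: joints at [-1.401, 0.259, 1.535, -0, 1.348, -0.203], TCP at [0.2, -0.512, 0.219] pointing down, gripper open.
Joint ranges: [-3.14, 3.14], [-0.91, 2.08], [0.19, 2.58], [-1.22, 4.36], [0.22, 2.71], [-3.12, 3.12]. Speed limits (rad/s): [2.57, 2.57, 3.14, 3.14, 3.14, 3.14].

## Interface

Orientations are given as a 3x3 rotation matrix whose columns are the frame's x, y, z axes.
In Python, from workcell import get_obs, read_camera, camera_params, close_job gives the robot as it stands. The module is installed in compiled form; this text tells all that it offers.
- The arm moves only by the shell command python3 -m inch 'ROWS' [OPENING] [FORCE]. ROWS is JSON, one flat list of numbers, 6 for each row, row after row: the shift along the tool's x, y, z in cm, then the turn, a rotation vector about the tool's x, y, z in rad. A call has 1 to 10 rows; each row is the pose to reach, as a shift and turn from the pose commanded when the call began, along the tool's axes at that moment; what a row does not reach only later rows make up. A row lasts 1/10 s, in which the tool goes at most 50 mm and 8.59 degrees, less where a joint would pass 70% of its speed; a pose out of reach is approached as far as the arm can. A call with a gripper value outside its range is refused whole. OPENING is the gripper command: -1 is fully open, 1 is shut, values between are in proportion, set as the call begins (- or left out, the last holds). The fingers move at their own pace and stop on an object; FORCE is the grip in N (left out, the last holds). Time passes only in rows, so rows that repeat a pose let the fingers close. It gives the time, the measured TCP pose, the force and the opening at its end, in the units of the state.
- get_obs(): the state, without advancing time (a new reading comes with each control period).
- read_camera(name): name is "side" or "top" or "wrist"; returns (picture, depth): 480x640x3 uint8, red, green, blue; 480x640 float32, m along the optical axis (not along the pixel's ray), 0 where there is no reading.
- camera_params(name): a dict with "camera_matrix" (3x3 intrinsics, pixels), "rvec" (rotation vector, rad) and "tvec" (3), from world to camera coordinates, as OpenCV has them. Camera axes: x right, y down, z forward; pixel columns grow to the right and rows downward; lengths in m; the calibration is good to about 2 mm. A picture is of the moment at which its call begins: read the wrist's pose just before it. camera_params takes no time and is no camera call; for the wrist camera it gives the pose at the moment of the call.
- close_job(): hands the job in, once; it reports no verdict.
The state is a dict: "t": time; "joints": joint angles; "dq": joint speeds; "effort": joint torques, N m; "ee_pos": TCP position; "orientation": TCP orientation; "wrist_force": force on the tool from outside, world axes, zero at the start; "wrist_torque": the same for the moment, N m; "width": finger opening in m.
Only numpy, scipy, OpenCV 4.12 (cv2) and the standard library are available. Lean on these libraries where they do the work, as an engineer would, in place of code of your own. Each camera call takes 0.05 s, during which the arm holds its last target. There are 200 camera calls.

## Task

Push the open lid of the candy box fully shut with the fingertips, then push the sliding catch on the box's front ledge along its rail from its starting end (on the right as seen from the robot) until you feel it drop into the notch at the middle, and leave it there: do not push it on past the notch. Push the catch only, never pinch its tab, and leave the canister, toothpick holder and saucers where they are.

Things in the scene. Friction and masses are not known exactly. Their poses are not given: they have to be found in the camera images.
- candy_box: Red lacquered wood candy box, fixed to the table. Origin: centre of the tray's underside, on the table. Own -x is its front (roughly facing the robot), +y is to the left seen from the robot. Tray 130 (x) by 200 (y) by 55 mm high, open at the top.
- ledge (a point): Centre of the top of the ledge in front of the tray: box frame (-97, 0, 40) mm. The ledge spans own x -127 to -65, y -90 to +90 mm. On it: a brass rail along y, 10 mm high end stops at y = -86 and +86 mm, and two brass cross ridges 3 mm high at y = -7.5 and +7.5 mm, with the notch between them.
- hinge (a point): Centre of the lid's hinge line, on the tray's far (+x) rim: box frame (65, 0, 55.5) mm. The hinge line runs along the box's y. Its axes are the box's axes.
- lid (a joint): Lid angle, rad: 0 fully shut (level on the tray, its outer face 63.5 mm above the table), grows as it opens, 1.57 upright, limit 1.9. Starts standing open at 1.3 to 1.75. Stiff hinge: stays at any angle, takes 0.1 to 0.35 N m to move (1 to 4 N near the edge), does not fall or latch by itself.
- lid_edge (a point): Middle of the lid's free edge, half-way through its thickness (moves with the lid). The lid is a flat panel, 130 mm from hinge to free edge, 200 mm wide (y), 8 mm thick. Its outer face, with pale round inlays, looks away from the robot when open and up when shut. A brass keeper, 24 mm wide, sticks 9 mm out of this edge.
- catch (a joint): Travel of the catch along the box's +y, m. 0: right-hand end, tab centre at box y -60 mm; starts at 0 to 0.025. 0.060: in the notch. Can run on to 0.100. Slides at 0.8 N; from 0.045 the force rises to about 6 N up the first ridge and fades to its crest (0.0525); just past it the catch drops 4 to 6 mm forward by itself and the force goes. Leaving the notch takes about 6 N (far crest 0.0675).
- tab (a point): Centre of the catch's upright pale tab, 77 mm above the table (moves with the catch). Tab 26 (x) by 30 (y, along the rail) mm, from 62 to 92 mm above the table. Below it the brass foot, 30 by 30 mm, 44 to 62 mm up, its -y face flush with the tab's; a 5 mm thick tongue reaches 14 mm from it towards the tray at 62 to 67 mm height.
- notch (a point): Where the tab's centre (point tab) lies when the catch sits in the notch, over the lid's keeper: box frame (-97, 0, 77) mm. It is right in front of the middle of the lid's free edge when shut.
- canister: Bystander, loose: pale plastic canister with a white press-button lid, closed, 80 mm diameter, 107 mm high. Origin: centre of its underside.
- toothpick_holder: Bystander, loose: small bamboo toothpick holder, 48 mm diameter, 73 mm high with its toothpicks. Origin: centre of its underside.
- saucer_a: Bystander, loose: empty white ceramic saucer, 100 mm diameter, 18 mm high. Origin: centre of its underside.
- saucer_b: Bystander, loose: empty blue ceramic saucer, 100 mm diameter, 18 mm high. Origin: centre of its underside.

How it is judged:
By the outcome, as a careful person would: the job done as asked, in the order asked, and still so for the second after the job is handed in, with the robot touching nothing.
It also fails if it takes over 53 s, if anything falls off the work surface, if the arm or the gripper's body presses on something with over 40 N, if the wrist force passes 120 N, or if a joint passes its speed limit or range.

## Working session

There is one attempt and no reset: what is moved stays moved. The work goes in short steps, Python scripts to look and compute and a shell command to move; the robot and the scene stay as the last step left them, time stands still between calls to the robot, and variables do not carry over. Pictures are saved under pics/ and viewed, about 8 in all and at most 12, crops included, and the job is handed in when it is done.

```bash
mkdir -p pics; ls; python3 - <<'E'
from workcell import *
import cv2,numpy as np
np.set_printoptions(precision=4,suppress=True)
o=get_obs();print(o['t'],o['ee_pos'],o['orientation'],o['width'],o['wrist_force'])
for n in['top','side']:
    p,d=read_camera(n);cv2.imwrite(f'pics/{n}0.png',p[:,:,::-1]);np.savez(f'{n}0.npz',p=p,d=d)
    c=camera_params(n);R=cv2.Rodrigues(np.array(c['rvec']))[0];print(n,c['camera_matrix'],-R.T@np.array(c['tvec']).ravel(),R)
E
```

```text
pics
0.0 [ 0.2002 -0.5117  0.2178] [[ 0.9313  0.3642 -0.0004]
 [ 0.3642 -0.9313  0.0017]
 [ 0.0003 -0.0017 -1.    ]] 0.09290133186823496 [ 0.1132  0.4555 -0.3161]
top [[461.6414   0.     327.8813]
 [  0.     461.6414 240.3405]
 [  0.       0.       1.    ]] [0.4302 0.035  1.0053] [[-0.011  -0.9999  0.0097]
 [-0.9833  0.009  -0.1818]
 [ 0.1817 -0.0115 -0.9833]]
side [[591.133    0.     309.9875]
 [  0.     591.133  234.8361]
 [  0.       0.       1.    ]] [0.448  0.8312 0.6452] [[-0.9873 -0.1585 -0.0105]
 [-0.0806  0.5565 -0.8269]
 [ 0.1369 -0.8156 -0.5622]]
```

View pics/top0.png

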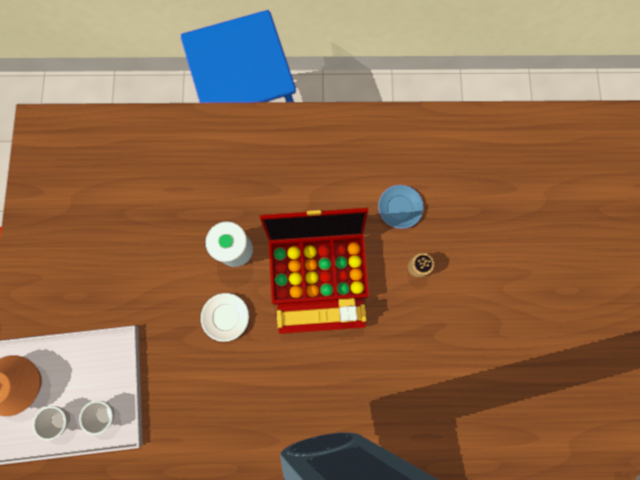

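View pics/side0.png

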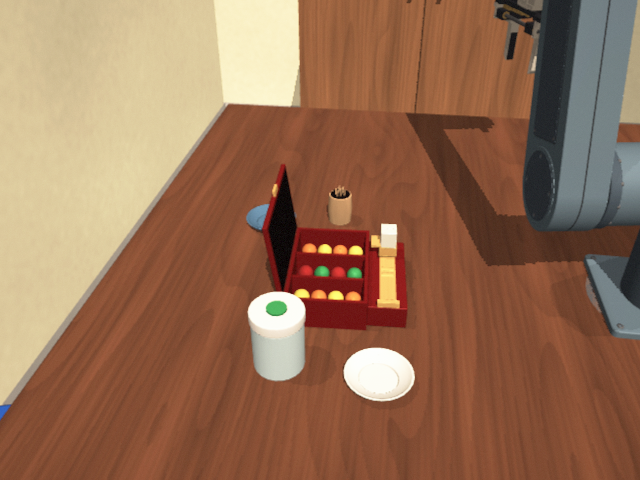

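The top view shows the box near (320,280), with the lid standing open at rows 210–240, the tab at (348,312) and the ledge front edge from (280,331) to (366,326). The canister is at (228,243), the white saucer at (225,317), the blue saucer at (401,206) and the toothpick holder at (421,264). The side view agrees.

```bash
cat > h.py <<'E'
from workcell import *
import cv2,numpy as np
np.set_printoptions(precision=4,suppress=True)
def cam(n):
    c=camera_params(n);return np.array(c['camera_matrix']),cv2.Rodrigues(np.array(c['rvec']))[0],np.array(c['tvec']).ravel()
def cloud(n,d):
    K,R,t=cam(n);v,u=np.mgrid[:480,:640]
    P=np.dstack([(u-K[0,2])/K[0,0]*d,(v-K[1,2])/K[1,1]*d,d]);return (P-t)@R
def pix2z(n,uv,z):
    K,R,t=cam(n);C=-R.T@t;r=R.T@np.linalg.solve(K,[uv[0],uv[1],1.]);return C+r*(z-C[2])/r[2]
E
python3 - <<'E'
from h import *
D=np.load('top0.npz');p=D['p'];d=D['d'];P=cloud('top',d)
hsv=cv2.cvtColor(p,cv2.COLOR_RGB2HSV).astype(int)
X,Y,Z=P[...,0],P[...,1],P[...,2]
roi=np.zeros((480,640),bool);roi[195:340,255:375]=1
# table check
print('table z',np.median(Z[350:400,150:250]))
box=roi&(Z>.03)
print(np.unique(np.round(Z[box],2),return_counts=True))
# ledge / box minAreaRect by height
low=box&(Z<.068)&(Z>.03)&(hsv[...,0]<8)|(box&(Z<.068)&(Z>.03)&(hsv[...,0]>170))
for nm,m in [('ledge+tray',box&(Z<.07)),]:
    r=cv2.minAreaRect(P[m][:,:2].astype(np.float32));print(nm,r,cv2.boxPoints(r))
lid=box&(Z>.075)&(np.arange(480)[:,None]<245)
q=P[lid];c=np.median(q,0);U,S,V=np.linalg.svd(q-q.mean(0),full_matrices=False);print('lid n',V[2],'dir',V[0],V[1],c,q.min(0),q.max(0),lid.sum())
tab=roi&(Z>.085)&(np.arange(480)[:,None]>290)
q=P[tab];print('tab',q.mean(0),cv2.minAreaRect(q[:,:2].astype(np.float32)),tab.sum(),np.median(q[:,2]))
cv2.imwrite('pics/crop.png',cv2.resize(p[195:340,255:375,::-1],None,fx=5,fy=4.1,interpolation=cv2.INTER_CUBIC))
# bystanders
for nm,(u,v,r) in dict(can=(228,243,30),saucerA=(225,317,30),blue=(401,206,28),tooth=(421,264,18)).items():
    s=np.zeros_like(roi);s[v-r:v+r,u-r:u+r]=1
    m=s&(Z>.012);q=P[m];print(nm,cv2.minEnclosingCircle(q[:,:2].astype(np.float32)),q[:,2].max())
E
```

```text
table z 0.00013857117945257843
(array([0.03, 0.04, 0.05, 0.06, 0.07, 0.08, 0.09, 0.1 , 0.11, 0.12, 0.13,
       0.14, 0.15, 0.16, 0.17, 0.18, 0.19, 0.2 , 1.01]), array([ 903, 2344,  991,  613,  262,  165,  357,  176,  175,  178,  193,
        193,  193,  206,  215,  505,  116,    2,   77]))
ledge+tray ((0.5178864002227783, 0.0445244126021862), (0.19491173326969147, 0.2004072070121765), 3.512552499771118) [[ 0.4145  0.1386]
 [ 0.4268 -0.0615]
 [ 0.6213 -0.0495]
 [ 0.609   0.1505]]
lid n [0.9821 0.06   0.1784] dir [-0.1776 -0.018   0.9839] [ 0.0623 -0.998  -0.007 ] [0.6241 0.0503 0.1462] [ 0.4302 -0.0491  0.075 ] [0.6425 0.1508 1.0053] 2491
tab [ 0.4513 -0.0074  0.1861] ((0.4507277011871338, 0.0050329528748989105), (0.028673196211457253, 0.06661322712898254), 11.107433319091797) 233 0.0922969376579282
can ((0.5264103412628174, 0.14622841775417328), 0.14717204868793488) 1.0052986151325851
saucerA ((0.4437825679779053, 0.16384835541248322), 0.12970378994941711) 1.0052986151325851
blue ((0.5772544741630554, -0.0673454999923706), 0.1792018562555313) 1.0052986151325851
tooth ((0.4981365203857422, -0.07749051600694656), 0.13145147264003754) 1.0052986151325851
```

View pics/crop.png

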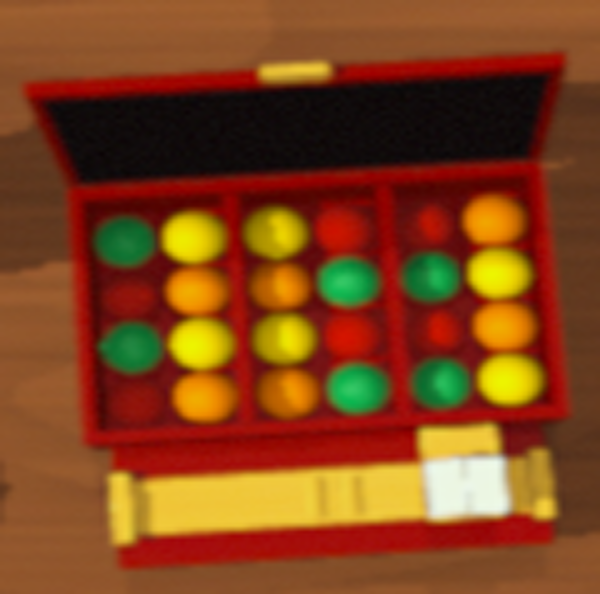

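The crop shows the lid leaning back and the keeper at mid-edge. The tab's white top is at the right, next to the right stop, and the notch ridges are mid-rail. Next I'll refit with invalid depth removed.

```bash
python3 - <<'E'
from h import *
o=get_obs()
D=np.load('top0.npz');p=D['p'];d=D['d'];P=cloud('top',d);P[d==0]=np.nan
Z=P[...,2];row=np.arange(480)[:,None]
roi=np.zeros((480,640),bool);roi[195:340,255:375]=1
m=roi&(Z<.07)&(Z>.03)&(row>230);r=cv2.minAreaRect(P[m][:,:2].astype(np.float32));print(r)
a=np.radians(r[2]);ex=np.array([np.cos(a),np.sin(a),0]);ey=np.array([-ex[1],ex[0],0])
c=np.append(r[0],0)+.031*ex;print('box',c,r[2])
B=np.dstack([(P-c)@ex,(P-c)@ey,Z])
lid=roi&(Z>.08)&(row<245)
q=B[lid];print('lid y',np.nanpercentile(q[:,1],[1,99]))
# inner face line fit x(z) mid points
for z in np.arange(.09,.2,.02):
    s=q[abs(q[:,2]-z)<.006];
    if len(s):print(z,np.median(s,0),len(s))
s=q[(q[:,2]<.17)];k=np.polyfit(s[:,2],s[:,0],1);print('x=',k,'theta',np.pi/2+np.arctan(k[0]),'zmax',np.nanmax(q[:,2]))
# side view
S=np.load('side0.npz');Q=cloud('side',S['d']);Q[S['d']==0]=np.nan
BS=np.dstack([(Q-c)@ex,(Q-c)@ey,Q[...,2]])
l=(abs(BS[...,1])<.099)&(BS[...,0]>.03)&(BS[...,0]<.14)&(BS[...,2]>.08)&(BS[...,2]<.22);s=BS[l];k=np.polyfit(s[:,2],s[:,0],1);print('side x=',k,'theta',np.pi/2+np.arctan(k[0]),s[:,2].max(),len(s))
for n,b in(('top',B),('side',BS)):
    t=(b[...,0]<-.075)&(b[...,0]>-.13)&(abs(b[...,1])<.1)&(b[...,2]>.085)&(b[...,2]<.1)
    s=b[t];print(n,'tab top',s.mean(0),s.min(0),s.max(0),len(s))
    t=(b[...,0]<-.065)&(b[...,0]>-.13)&(abs(b[...,1])<.1)&(b[...,2]>.03)&(b[...,2]<.043);s=b[t];print(' ledge',s.min(0),s.max(0))
# target: behind lid, in world
def show(nm,b):
    w=c+ex*b[0]+ey*b[1]+np.array([0,0,b[2]]);Ro=np.array(o['orientation']);print(nm,w,'tool cm',Ro.T@(w-o['ee_pos'])*100)
show('behind',[.13,0,.30]);show('mid',[.0,-.2,.30])
for nm,(u,v,rr) in dict(can=(228,243,30),saucerA=(225,317,30),blue=(401,206,28),tooth=(421,264,18)).items():
    s=np.zeros_like(roi);s[v-rr:v+rr,u-rr:u+rr]=1
    mm=s&(Z>.012)&(Z<.15)&~roi;q=B[mm];print(nm,cv2.minEnclosingCircle(q[:,:2].astype(np.float32)),q[:,2].max())
np.savez('box.npz',c=c,ex=ex,ey=ey)
E
```

```text
((0.5178864002227783, 0.0445244126021862), (0.19491173326969147, 0.2004072070121765), 3.512552499771118)
box [0.5488 0.0464 0.    ] 3.512552499771118
lid y [-0.0974  0.0973]
0.09 [ 0.0679 -0.0085  0.09  ] 187
0.11 [ 0.0707 -0.0012  0.1096] 207
0.13 [0.0735 0.0021 0.1305] 231
0.15000000000000002 [ 0.0762 -0.0002  0.1499] 234
0.17 [0.0791 0.0001 0.1701] 254
0.19 [ 0.0838 -0.0015  0.1852] 216
x= [0.1402 0.0552] theta 1.710108368333728 zmax 0.19514208843056952
side x= [0.1603 0.0544] theta 1.7297405951126095 0.19410059018439485 1993
top tab top [-0.0985 -0.0527  0.092 ] [-0.1114 -0.0682  0.0854] [-0.0854 -0.0381  0.0966] 209
 ledge [-0.1285 -0.0999  0.0305] [-0.0663  0.0896  0.043 ]
side tab top [-0.0971 -0.047   0.0908] [-0.11   -0.0667  0.0851] [-0.0848 -0.0337  0.0945] 193
 ledge [-0.1271 -0.0899  0.0301] [-0.0653  0.0948  0.043 ]
behind [0.6786 0.0544 0.3   ] tool cm [ 65.1693 -35.318   -8.1321]
mid [ 0.5611 -0.1532  0.3   ] tool cm [ 46.6658 -20.2642  -8.1617]
can ((0.05924771726131439, 0.17805494368076324), 0.039872363209724426) 0.1112682670184415
saucerA ((-0.0854526236653328, 0.20347769558429718), 0.049577679485082626) 0.02440290569761486
blue ((0.12793757021427155, -0.19146348536014557), 0.04964767396450043) 0.023327596653086327
tooth ((-0.00791371613740921, -0.21689167618751526), 0.02365844137966633) 0.07486876320087896
```

```bash
python3 -m inch '[4,-2.2,-0.8,0,0,0.031, 8,-4.3,-1.6,0,0,0.062, 12,-6.5,-2.4,0,0,0.094, 16,-8.6,-3.2,0,0,0.125, 20,-10.8,-4,0,0,0.156, 24,-13,-4.8,0,0,0.187, 28,-15.1,-5.6,0,0,0.218, 32,-17.3,-6.4,0,0,0.25, 36,-19.4,-7.2,0,0,0.281, 40,-21.6,-8,0,0,0.312]' 1 10
cat > st.py <<'E'
from h import *
b=np.load('box.npz');o=get_obs();R=np.array(o['orientation']);w=np.array(o['ee_pos'])-b['c']
M=np.stack([b['ex'],b['ey'],[0,0,1]])
print('t %.2f'%o['t'],'box mm',(M@w*1000).round(1),'F box',(M@o['wrist_force']).round(2),'yaw %.2f'%np.degrees(np.arctan2(R[1,0],R[0,0])),'zax',R[:,2].round(3),'w %.3f'%o['width'])
E
python3 st.py
```

```text
t: 1.1
ee_pos: [0.495, -0.1636, 0.2987]
orientation: [[0.998, 0.059, -0.0], [0.059, -0.998, 0.0], [-0.0, -0.0, -1.0]]
wrist_force: [0.6, -0.2, 0.2]
width: 0.0178
t 1.10 box mm [ -66.6 -206.4  298.7] F box [ 0.58 -0.27  0.25] yaw 3.41 zax [-0.  0. -1.] w 0.018
```

```bash
python3 -m inch '[2.7,-3,0,0,0,0, 5.3,-6,0,0,0,0, 8,-9,0,0,0,0, 10.7,-12,0,0,0,0, 13.3,-15,0,0,0,0, 16,-18,0,0,0,0, 18.5,-20.6,0,0,0,0, 18.5,-20.6,4,0,0,0, 18.5,-20.6,8,0,0,0, 18.5,-20.6,12,0,0,0]' && python3 st.py; python3 -m inch '[0,0,1.8,0,0,0, 0,0,1.8,0,0,0]' && python3 st.py
```

```text
t: 2.1
ee_pos: [0.6661, 0.0521, 0.1767]
orientation: [[0.998, 0.062, -0.0], [0.062, -0.998, -0.0], [-0.0, -0.0, -1.0]]
wrist_force: [0.0, -0.7, 0.0]
width: 0.0005
t 2.10 box mm [117.4  -1.5 176.7] F box [-0.02 -0.67  0.03] yaw 3.54 zax [-0. -0. -1.] w 0.000
t: 2.3
ee_pos: [0.6636, 0.0518, 0.156]
orientation: [[0.998, 0.061, -0.009], [0.061, -0.998, 0.001], [-0.009, -0.001, -1.0]]
wrist_force: [0.3, 0.0, -0.5]
width: 0.0004
t 2.30 box mm [114.9  -1.7 156. ] F box [ 0.26  0.01 -0.55] yaw 3.49 zax [-0.009  0.001 -1.   ] w 0.000
```

```bash
python3 -m inch '[-0.8,0,0,0,0,0, -1.6,0,0,0,0,0, -2.4,0,0,0,0,0, -3.1,0,0,0,0,0, -3.8,0,0,0,0,0]' && python3 st.py; python3 -m inch '[-0.9,0,0,0,0,0, -1.8,0,0.05,0,0,0, -2.7,0,0.15,0,0,0, -3.6,0,0.45,0,0,0, -4.5,0,0.7,0,0,0, -5.3,0,1,0,0,0]' && python3 st.py
```

```text
t: 2.8
ee_pos: [0.6286, 0.0491, 0.1622]
orientation: [[0.998, 0.061, 0.003], [0.061, -0.998, -0.0], [0.003, 0.0, -1.0]]
wrist_force: [2.9, 0.6, 2.0]
width: 0.0006
t 2.80 box mm [ 79.8  -2.3 162.2] F box [2.96 0.39 1.97] yaw 3.48 zax [ 0.003 -0.    -1.   ] w 0.001
t: 3.4
ee_pos: [0.5744, 0.046, 0.15]
orientation: [[0.998, 0.061, -0.001], [0.061, -0.998, 0.0], [-0.001, -0.0, -1.0]]
wrist_force: [1.7, 0.8, -0.5]
width: 0.0004
t 3.40 box mm [ 25.5  -2.  150. ] F box [ 1.76  0.74 -0.48] yaw 3.48 zax [-0.001  0.    -1.   ] w 0.000
```

```bash
python3 -m inch '[-1.2,0,0.7,0,0,0, -2.2,0,1.5,0,0,0, -3.2,0,2.4,0,0,0, -4,0,3.5,0,0,0, -4.7,0,4.7,0,0,0, -5.3,0,6,0,0,0, -5.6,0,7.2,0,0,0, -5.8,0,8,0,0,0, -5.8,0,8,0,0,0]' && python3 st.py; python3 -m inch '[0,0,0.2,0,0,0, 0,0,0.4,0,0,0, 0,0,0.6,0,0,0, 0,0,0.6,0,0,0]' && python3 st.py
```

```text
t: 4.3
ee_pos: [0.5158, 0.0426, 0.0692]
orientation: [[0.998, 0.061, -0.004], [0.061, -0.998, 0.001], [-0.004, -0.001, -1.0]]
wrist_force: [-0.7, -0.4, -0.6]
width: 0.0003
t 4.30 box mm [-33.2  -1.8  69.2] F box [-0.77 -0.34 -0.61] yaw 3.48 zax [-0.004  0.001 -1.   ] w 0.000
t: 4.7
ee_pos: [0.5178, 0.0425, 0.0646]
orientation: [[0.998, 0.061, 0.0], [0.061, -0.998, 0.0], [0.0, 0.0, -1.0]]
wrist_force: [0.3, 0.3, 0.3]
width: 0.0003
t 4.70 box mm [-31.2  -2.1  64.6] F box [0.29 0.27 0.28] yaw 3.49 zax [ 0.  0. -1.] w 0.000
```

```bash
python3 -m inch '[0,0,0.2,0,0,0, 0,0,0.2,0,0,0, 0,0,0.2,0,0,0]' && python3 st.py;  python3 -m inch '[0,0,0.15,0,0,0, 0,0,0.3,0,0,0, 0,0,0.3,0,0,0]' && python3 st.py
```

```text
t: 5.0
ee_pos: [0.518, 0.0424, 0.0637]
orientation: [[0.998, 0.061, 0.001], [0.061, -0.998, -0.0], [0.001, 0.0, -1.0]]
wrist_force: [-2.0, -0.1, 8.0]
width: 0.0004
t 5.00 box mm [-31.   -2.1  63.7] F box [-2.    0.02  8.03] yaw 3.49 zax [ 0.001 -0.    -1.   ] w 0.000
t: 5.3
ee_pos: [0.5181, 0.0424, 0.0635]
orientation: [[0.998, 0.061, 0.002], [0.061, -0.998, -0.001], [0.002, 0.001, -1.0]]
wrist_force: [-10.3, 0.7, 32.2]
width: 0.0006
t 5.30 box mm [-30.9  -2.1  63.5] F box [-10.23   1.31  32.16] yaw 3.52 zax [ 0.002 -0.001 -1.   ] w 0.001
```

```bash
python3 -m inch '[0,0,-2,0,0,0, 0,0,-4,0,0,0, 0,0,-6.5,0,0,0, -1.7,2.7,-6.5,0,0,0, -3.4,5.4,-6.5,0,0,0, -5,8.1,-6.5,0,0,0, -6.6,11,-6.5,0,0,0, -6.6,11,-6.5,0,0,0]' && python3 - <<'E'
import runpy;runpy.run_path('st.py')
from h import *
for n in('side','top'):
    p,d=read_camera(n);np.savez(n+'1.npz',p=p,d=d)
    if n=='side':cv2.imwrite('pics/side1.png',cv2.resize(p[180:350,220:440,::-1],None,fx=3.5,fy=3.5,interpolation=cv2.INTER_CUBIC))
    b=np.load('box.npz');P=cloud(n,d);P[d==0]=np.nan;B=np.dstack([(P-b['c'])@b['ex'],(P-b['c'])@b['ey'],P[...,2]])
    m=(abs(B[...,0])<.055)&(abs(B[...,1])<.085)&(B[...,2]>.05)&(B[...,2]<.075);s=B[m];k=np.polyfit(s[:,0],s[:,2],1);print(n,'lid z at x=0',k,len(s))
    t=(B[...,0]<-.08)&(B[...,0]>-.13)&(B[...,1]<-.03)&(B[...,1]>-.08)&(B[...,2]>.087)&(B[...,2]<.096);s=B[t]
    if len(s):print('tab top',s.mean(0),s.min(0),s.max(0),len(s))
E
```

```text
t: 6.1
ee_pos: [0.4573, -0.074, 0.1248]
orientation: [[0.998, 0.058, -0.0], [0.058, -0.998, -0.001], [-0.0, 0.001, -1.0]]
wrist_force: [-0.3, 0.3, 0.3]
width: 0.0006
t 6.10 box mm [ -98.7 -114.6  124.8] F box [-0.25  0.29  0.26] yaw 3.30 zax [-0.    -0.001 -1.   ] w 0.001
side lid z at x=0 [-0.0009  0.0633] 4055
tab top [-0.0969 -0.0481  0.0911] [-0.1099 -0.0662  0.0871] [-0.0848 -0.0342  0.0943] 178
top lid z at x=0 [-0.0004  0.0637] 4362
tab top [-0.098  -0.0639  0.0919] [-0.1106 -0.068   0.0879] [-0.0855 -0.06    0.0947] 52
```

View pics/side1.png

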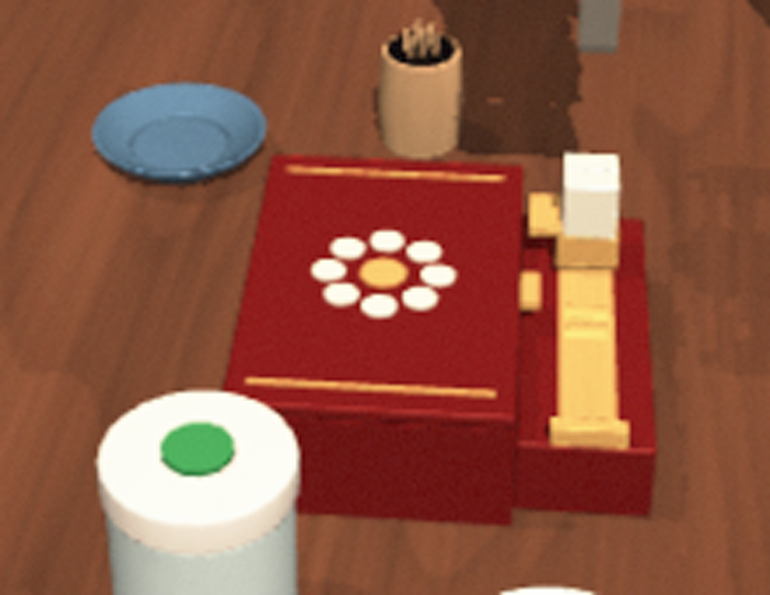

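The crop shows the lid level and shut, with the keeper at (530,290) in front of its edge. The tab is at (590,200), still at the right-hand end, and the fingers are behind it. I'll lower beside the catch and creep up to it.

```bash
python3 -m inch '[0,0,2,0,0,0, 0,0,4,0,0,0, 0,0,6,0,0,0, 0,0,6,0,0,0, 0,0,6,0,0,0]' && python3 st.py; python3 -m inch '[0,-0.5,0,0,0,0, 0,-1,0,0,0,0, 0,-1.5,0,0,0,0, 0,-2,0,0,0,0, 0,-2,0,0,0,0, 0,-2,0,0,0,0]' && python3 st.py;
```

```text
t: 6.7
ee_pos: [0.4587, -0.0705, 0.0647]
orientation: [[0.998, 0.062, -0.001], [0.062, -0.998, 0.0], [-0.001, -0.0, -1.0]]
wrist_force: [-0.3, 0.4, 1.1]
width: 0.0003
t 6.70 box mm [ -97.1 -111.2   64.7] F box [-0.29  0.45  1.09] yaw 3.55 zax [-0.001  0.    -1.   ] w 0.000
t: 7.3
ee_pos: [0.4573, -0.0512, 0.0648]
orientation: [[0.998, 0.061, 0.0], [0.061, -0.998, -0.0], [0.0, 0.0, -1.0]]
wrist_force: [-0.1, -0.9, -1.1]
width: 0.0003
t 7.30 box mm [-97.4 -91.9  64.8] F box [-0.2  -0.88 -1.07] yaw 3.51 zax [ 0. -0. -1.] w 0.000
```

```bash
python3 -m inch '[0,-0.4,0,0,0,0, 0,-0.8,0,0,0,0, 0,-1.2,0,0,0,0, 0,-1.6,0,0,0,0, 0,-2,0,0,0,0, 0,-2.4,0,0,0,0, 0,-2.8,0,0,0,0, 0,-3.2,0,0,0,0, 0,-3.2,0,0,0,0]' && python3 - <<'E'
import runpy;runpy.run_path('st.py')
from h import *
n='side';p,d=read_camera(n)
cv2.imwrite('pics/side2.png',cv2.resize(p[180:350,220:440,::-1],None,fx=3.5,fy=3.5,interpolation=cv2.INTER_CUBIC))
b=np.load('box.npz');P=cloud(n,d);P[d==0]=np.nan;B=np.dstack([(P-b['c'])@b['ex'],(P-b['c'])@b['ey'],P[...,2]])
hsv=cv2.cvtColor(p,cv2.COLOR_RGB2HSV)
t=(B[...,0]<-.08)&(B[...,0]>-.115)&(B[...,1]<.03)&(B[...,1]>-.08)&(B[...,2]>.07)&(B[...,2]<.086)&(hsv[...,1]<60)&(hsv[...,2]>150);s=B[t]
if len(s):print('tab +y face',np.median(s,0),np.percentile(s[:,1],[5,50,95]),len(s))
E
```

```text
t: 8.2
ee_pos: [0.4552, -0.0188, 0.0646]
orientation: [[0.998, 0.061, -0.0], [0.061, -0.998, 0.0], [-0.0, -0.0, -1.0]]
wrist_force: [0.4, 0.4, 0.1]
width: 0.0005
t 8.20 box mm [-97.5 -59.4  64.6] F box [0.39 0.41 0.14] yaw 3.51 zax [-0.  0. -1.] w 0.000
tab +y face [-0.0972 -0.0127  0.0774] [-0.0148 -0.0127 -0.0107] 116
```

View pics/side2.png

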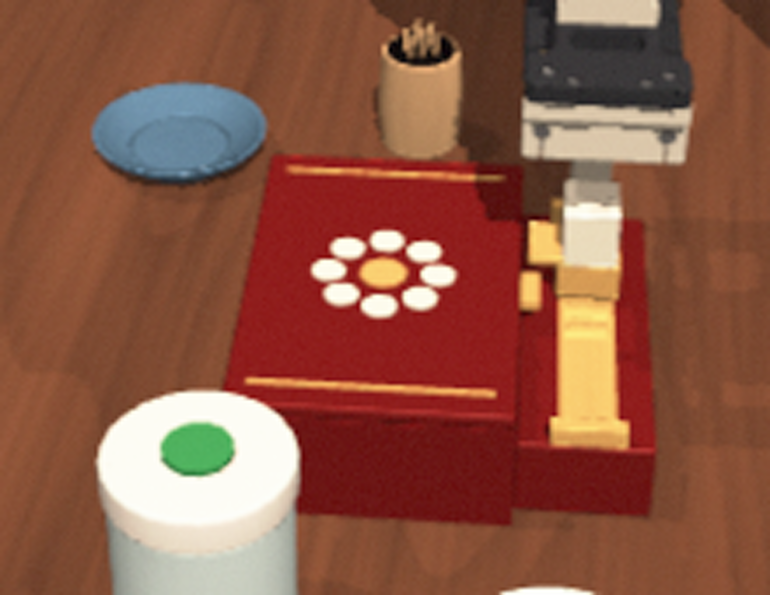

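Pixel (590,225): the tab has moved along with the finger and is now at travel ≈ 0.032. The ridge starts about 13 mm further on, so I'll advance in small steps and watch the force.

```bash
python3 -m inch '[0,-0.2,0,0,0,0, 0,-0.4,0,0,0,0, 0,-0.6,0,0,0,0, 0,-0.8,0,0,0,0, 0,-1,0,0,0,0, 0,-1,0,0,0,0]' >/dev/null&& python3 st.py
python3 -m inch '[0,-0.1,0,0,0,0, 0,-0.2,0,0,0,0, 0,-0.2,0,0,0,0]' >/dev/null&& python3 st.py
python3 -m inch '[0,-0.1,0,0,0,0, 0,-0.2,0,0,0,0, 0,-0.2,0,0,0,0]' >/dev/null&& python3 st.py
python3 -m inch '[0,-0.1,0,0,0,0, 0,-0.1,0,0,0,0]' >/dev/null&& python3 st.py
python3 -m inch '[0,-0.1,0,0,0,0, 0,-0.1,0,0,0,0]' >/dev/null&& python3 st.py
```

```text
t 8.85 box mm [-97.4 -49.7  64.7] F box [-0.25  0.6  -0.06] yaw 3.49 zax [ 0.  0. -1.] w 0.000
t 9.15 box mm [-97.5 -47.9  64.6] F box [ 0.79 -0.18  0.5 ] yaw 3.49 zax [-0.  0. -1.] w 0.000
t 9.45 box mm [-97.4 -45.9  64.7] F box [0.07 0.26 0.49] yaw 3.49 zax [ 0.  0. -1.] w 0.001
t 9.65 box mm [-97.4 -44.9  64.7] F box [-0.19 -0.16  1.13] yaw 3.49 zax [ 0.  0. -1.] w 0.001
t 9.85 box mm [-97.4 -44.2  64.7] F box [-0.46 -2.01  1.17] yaw 3.49 zax [ 0. -0. -1.] w 0.001
```

```bash
python3 -m inch '[0,-0.1,0,0,0,0, 0,-0.1,0,0,0,0]' >/dev/null&& python3 st.py
python3 -m inch '[0,-0.1,0,0,0,0, 0,-0.1,0,0,0,0]' >/dev/null&& python3 st.py
python3 -m inch '[0,-0.1,0,0,0,0, 0,-0.1,0,0,0,0]' >/dev/null&& python3 st.py
```

```text
t 10.05 box mm [-97.4 -43.6  64.7] F box [-0.89 -5.02  0.7 ] yaw 3.50 zax [ 0.    -0.001 -1.   ] w 0.001
t 10.25 box mm [-97.4 -42.4  64.7] F box [-0.6  -3.41  1.64] yaw 3.49 zax [ 0.    -0.001 -1.   ] w 0.000
t 10.45 box mm [-97.4 -41.   64.7] F box [-1.06 -2.92  0.2 ] yaw 3.48 zax [ 0.  0. -1.] w 0.001
```

```bash
python3 -m inch '[0,-0.05,0,0,0,0, 0,-0.05,0,0,0,0]' >/dev/null&& python3 st.py
python3 -m inch '[0,-0.05,0,0,0,0, 0,-0.05,0,0,0,0]' >/dev/null&& python3 st.py
python3 -m inch '[0,-0.05,0,0,0,0, 0,-0.05,0,0,0,0]' >/dev/null&& python3 st.py
```

```text
t 10.65 box mm [-97.4 -40.4  64.7] F box [-0.21 -3.2   1.24] yaw 3.48 zax [ 0.  0. -1.] w 0.000
t 10.85 box mm [-97.4 -39.8  64.7] F box [-0.13 -2.64  0.61] yaw 3.48 zax [ 0.  0. -1.] w 0.001
t 11.05 box mm [-97.4 -39.3  64.7] F box [-0.38 -2.86  0.83] yaw 3.48 zax [ 0.  0. -1.] w 0.001
```

```bash
python3 -m inch '[0,-0.05,0,0,0,0, 0,-0.05,0,0,0,0]' >/dev/null&& python3 st.py
python3 -m inch '[0,-0.05,0,0,0,0, 0,-0.05,0,0,0,0]' >/dev/null&& python3 st.py
```

```text
t 11.25 box mm [-97.4 -38.8  64.7] F box [ 0.55 -1.85  0.99] yaw 3.48 zax [ 0.  0. -1.] w 0.001
t 11.45 box mm [-97.4 -38.3  64.7] F box [ 0.25 -1.54  1.92] yaw 3.48 zax [ 0.  0. -1.] w 0.000
```

```bash
cat > tab.py <<'E'
from h import *
n='side';p,d=read_camera(n);np.savez('last.npz',p=p,d=d)
b=np.load('box.npz');P=cloud(n,d);P[d==0]=np.nan;B=np.dstack([(P-b['c'])@b['ex'],(P-b['c'])@b['ey'],P[...,2]])
hsv=cv2.cvtColor(p,cv2.COLOR_RGB2HSV)
t=(B[...,0]<-.08)&(B[...,0]>-.115)&(B[...,1]<.05)&(B[...,1]>-.08)&(B[...,2]>.07)&(B[...,2]<.086)&(hsv[...,1]<60)&(hsv[...,2]>150);s=B[t]
print('tab +y face',np.median(s,0),'centre y mm %.1f'%(np.median(s[:,1])*1000-15),len(s))
E
python3 tab.py; python3 st.py
python3 -m inch '[0,-0.05,0,0,0,0, 0,-0.05,0,0,0,0]' >/dev/null&& python3 st.py; python3 tab.py
```

```text
tab +y face [-0.0971  0.0077  0.0791] centre y mm -7.3 120
t 11.50 box mm [-97.4 -38.3  64.6] F box [0.07 0.02 0.88] yaw 3.48 zax [-0.  0. -1.] w 0.001
t 11.70 box mm [-97.4 -37.8  64.6] F box [ 0.56 -0.69  1.57] yaw 3.48 zax [-0.  0. -1.] w 0.000
tab +y face [-0.0972  0.0083  0.0783] centre y mm -6.7 115
```

```bash
python3 -m inch '[0,-0.05,0,0,0,0, 0,-0.05,0,0,0,0]' >/dev/null&& python3 st.py; python3 tab.py
```

```text
t 11.95 box mm [-97.4 -37.4  64.6] F box [ 1.66 -0.56  1.39] yaw 3.48 zax [-0.  0. -1.] w 0.001
tab +y face [-0.097   0.0089  0.0779] centre y mm -6.1 119
```

```bash
python3 -m inch '[0,-0.05,0,0,0,0, 0,-0.05,0,0,0,0]' >/dev/null&& python3 st.py; python3 tab.py
```

```text
t 12.20 box mm [-97.4 -36.9  64.6] F box [ 0.03 -0.68  0.54] yaw 3.48 zax [-0.  0. -1.] w 0.000
tab +y face [-0.0973  0.0092  0.0787] centre y mm -5.8 120
```

```bash
python3 -m inch '[0,-0.05,0,0,0,0, 0,-0.05,0,0,0,0]' >/dev/null&& python3 st.py; python3 tab.py
```

```text
t 12.45 box mm [-97.4 -36.4  64.6] F box [ 0.82 -0.44  0.91] yaw 3.48 zax [-0.  0. -1.] w 0.000
tab +y face [-0.0973  0.0099  0.0784] centre y mm -5.1 117
```

```bash
python3 -m inch '[0,-0.05,0,0,0,0, 0,-0.05,0,0,0,0]' >/dev/null&& python3 st.py; python3 tab.py
```

```text
t 12.70 box mm [-97.5 -35.9  64.6] F box [ 0.45 -0.53 -0.06] yaw 3.48 zax [-0.  0. -1.] w 0.000
tab +y face [-0.097   0.0103  0.0773] centre y mm -4.7 117
```

```bash
python3 -m inch '[0,-0.05,0,0,0,0, 0,-0.05,0,0,0,0]' >/dev/null&& python3 st.py; python3 tab.py
```

```text
t 12.95 box mm [-97.5 -35.4  64.6] F box [ 0.3   0.16 -0.2 ] yaw 3.48 zax [-0.  0. -1.] w 0.000
tab +y face [-0.0969  0.011   0.0784] centre y mm -4.0 119
```

```bash
python3 -m inch '[0,-0.05,0,0,0,0, 0,-0.05,0,0,0,0]' >/dev/null&& python3 st.py; python3 tab.py
```

```text
t 13.20 box mm [-97.5 -34.9  64.6] F box [ 0.16 -0.46 -0.17] yaw 3.48 zax [-0.  0. -1.] w 0.001
tab +y face [-0.0982  0.0118  0.078 ] centre y mm -3.2 118
```

```bash
python3 - <<'E'
from h import *
p=np.load('last.npz')['p']
cv2.imwrite('pics/side3.png',cv2.resize(p[225:320,340:420,::-1],None,fx=6.3,fy=6.3,interpolation=cv2.INTER_CUBIC))
K,R,t=cam('side');b=np.load('box.npz')
for q in ([-97,15,92],[-97,15,62],[-97,15,44],[-97,-7.5,47],[-97,7.5,47],[-74,12,59],[-74,-12,59],[-97,86,50],[-97,-86,50],[-84,29,64.5]):
    w=b['c']+b['ex']*q[0]/1e3+b['ey']*q[1]/1e3+np.array([0,0,q[2]/1e3]);c=K@(R@w+t);print(q,((c[:2]/c[2]-[340,225])*6.3).round(0))
E
```

```text
[-97, 15, 92] [307. 163.]
[-97, 15, 62] [299. 257.]
[-97, 15, 44] [295. 312.]
[-97, -7.5, 47] [295. 251.]
[-97, 7.5, 47] [295. 285.]
[-74, 12, 59] [209. 255.]
[-74, -12, 59] [210. 200.]
[-97, 86, 50] [299. 472.]
[-97, -86, 50] [293.  75.]
[-84, 29, 64.5] [249. 280.]
```

View pics/side3.png

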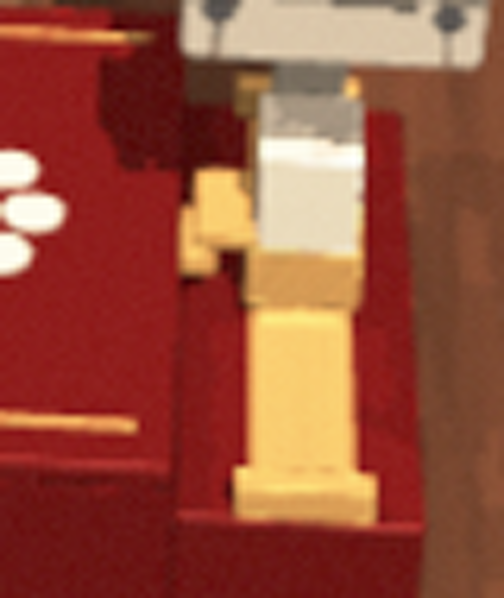

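Compared with the predicted in-notch position (tab/foot line at row 257, foot bottom at 312), the picture shows rows ~252 and ~307. The catch is therefore about 2 mm short of centre and I can't yet see a clear jump. I'll continue in 0.5 mm steps.

```bash
python3 -m inch '[0,-0.05,0,0,0,0, 0,-0.05,0,0,0,0]' >/dev/null&& python3 st.py; python3 tab.py
```

```text
t 13.45 box mm [-97.4 -34.5  64.6] F box [-0.22 -0.05  0.3 ] yaw 3.48 zax [ 0.  0. -1.] w 0.001
tab +y face [-0.0976  0.0163  0.0785] centre y mm 1.3 124
```

```bash
python3 -m inch '[0,-0.05,0,0,0,0, 0,-0.05,0,0,0,0]' >/dev/null&& python3 st.py; python3 tab.py
```

```text
t 13.70 box mm [-97.4 -34.   64.7] F box [-0.22 -0.94  0.33] yaw 3.48 zax [-0.  0. -1.] w 0.000
tab +y face [-0.0972  0.0163  0.0782] centre y mm 1.3 122
```

The drop is clear: the tab jumped 4.5 mm by itself and did not follow the last step. I'll back away along −y, lift and check.

```bash
python3 -m inch '[0,0.5,0,0,0,0, 0,1.5,0,0,0,0, 0,3,0,0,0,0, 0,3,-3,0,0,0, 0,3,-7,0,0,0, 0,3,-11,0,0,0, 0,3,-15,0,0,0, -3,6,-16,0,0,0, -6,10,-16,0,0,0, -8,14,-16,0,0,0]' >/dev/null; python3 -m inch '[0,4,0,0,0,0, 0,8,0,0,0,0, 0,12,0,0,0,0, 0,12,0,0,0,0, 0,12,0,0,0,0]' >/dev/null; python3 st.py; python3 tab.py; python3 - <<'E'
from h import *
p,d=read_camera('top');b=np.load('box.npz');P=cloud('top',d);P[d==0]=np.nan;B=np.dstack([(P-b['c'])@b['ex'],(P-b['c'])@b['ey'],P[...,2]]);Z=B[...,2]
t=(B[...,0]<-.08)&(B[...,0]>-.13)&(abs(B[...,1])<.08)&(Z>.087)&(Z<.096);s=B[t];print('tab top',s.mean(0),s.min(0),s.max(0),len(s))
m=(abs(B[...,0])<.055)&(abs(B[...,1])<.085)&(Z>.05)&(Z<.075);s=B[m];print('lid',np.polyfit(s[:,0],s[:,2],1))
for nm,(u,v,rr) in dict(can=(228,243,30),saucerA=(225,317,30),blue=(401,206,28),tooth=(421,264,18)).items():
    k=np.zeros(Z.shape,bool);k[v-rr:v+rr,u-rr:u+rr]=1;k[195:340,255:375]=0
    q=B[k&(Z>.012)&(Z<.15)];print(nm,cv2.minEnclosingCircle(q[:,:2].astype(np.float32)))
cv2.imwrite('pics/top4.png',cv2.resize(p[180:350,190:440,::-1],None,fx=3,fy=3,interpolation=cv2.INTER_CUBIC))
E
```

```text
t 15.25 box mm [-178.3 -294.8  224.2] F box [-0.13 -0.5   0.26] yaw 3.34 zax [-0.001  0.001 -1.   ] w 0.000
tab +y face [-0.0971  0.016   0.0781] centre y mm 1.0 117
tab top [-0.0984 -0.0001  0.0921] [-0.1114 -0.0152  0.0884] [-0.0854  0.0148  0.0958] 205
lid [-0.0005  0.0637]
can ((0.05926656723022461, 0.17818857729434967), 0.04029788076877594)
saucerA ((-0.08561166375875473, 0.20367957651615143), 0.049481723457574844)
blue ((0.12849277257919312, -0.19112898409366608), 0.05023718625307083)
tooth ((-0.008331122808158398, -0.2159097045660019), 0.023651499301195145)
```

View pics/top4.png

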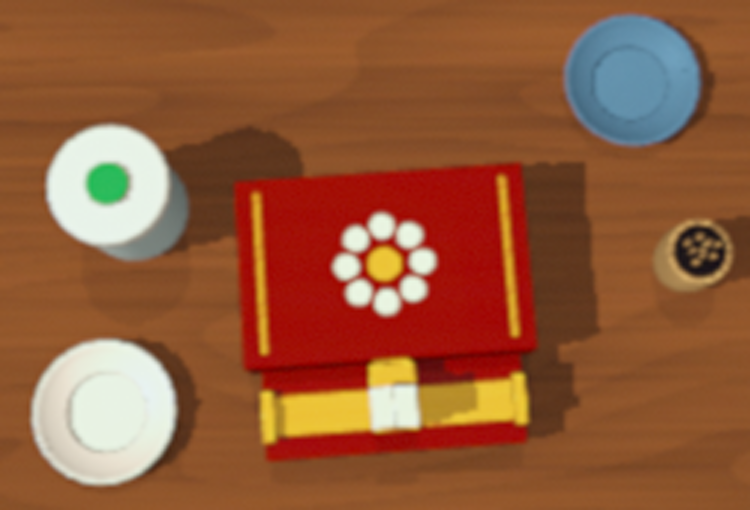

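The lid is level and shut. The tab is at (394,407), mid-rail over the keeper. The bystanders are where they were and the arm is clear, so I'm handing in.

```bash
python3 -c "from workcell import close_job;print(close_job())"
```

```text
the job is handed in; nothing more can be done
None
```

The lid is fully shut and the catch is sitting in its notch. The job was handed in at about 15.3 s.

- **Lid:** I swung it down from behind with closed fingertips and pressed it home with about 32 N. The last check gives its outer face level at about 63.7 mm, against 63.5 mm nominal.
- **Catch:** I pushed it by its −y face only. The force rose to about 5 N on the ridge and faded, then the catch jumped about 4.5 mm forward and came off the finger. I stopped there and backed away. The top view puts the tab at y = −0.1 mm, while the side view says +1.0 mm. That gap is within the 2 mm calibration error, and both positions are inside the notch.
- **Bystanders:** The canister, toothpick holder and saucers measured within 1 mm of where they started, which is measurement noise.
- **At hand-in:** The arm was clear of everything and no check failed.

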